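# Clamp a batch of lock barrels in the vise

### The job

First get the vise ready: draw the yellow knob of its prop bar all the way back to the end stop and throw the aluminium offcuts lying on the vise bed into the grey scrap box. Then lay every brass lock barrel that is on the bench on the bed between the jaws, side by side, each lengthwise from jaw to jaw, and crank the red handle clockwise until the jaw grips them all firmly. The bench brush must end up lying in the green tray; leave the spray can, the padlock and the carton where they are.

Things in the scene. Friction and masses are not known exactly. Their poses are not given: they have to be found in the camera images.
- vise: blue machine vise fixed to the bench. Origin: on the bench under the middle of the bed; y along the screw, from the fixed jaw (-y) to the crank (+y); x across the jaws (150 mm, x -75 to 75); z up. Fixed jaw: block y -75 to -40 mm, top z 90. Screw's end block: y 90 to 108, x +-30, top z 86. Base: x +-75, y -78 to 108, z 0 to 50. Tail with the prop bar's knob: x +-35, y -203 to -78, top z 55
- bed (a point): middle of the flat steel bed that the work lies on, on its surface, 50 mm above the bench and level with the vise's origin; the fixed jaw's face is 40 mm from it in the vise's -y
- jaw: moving jaw, 150 mm wide, 41 mm thick, 40 mm high (top 90 mm above the bench), with a spring-backed steel face that gives 1 mm per 25 N; origin in the middle of its gripping face at bed height. Wide open, the face is at y +40 in the vise frame (80 mm from the fixed jaw); the crank moves it towards the fixed jaw
- crank (a joint): crank angle, rad; 0 = arm straight up, jaw wide open; grows clockwise as seen from the crank's end (the handle goes from the top to the vise's -x side). Jaw opening = 80 mm - 1.91 mm per rad (12 mm a turn); ends at 12.6 rad. Takes about 7 N at the handle, little more once the jaw bears; stays where it is left. 1.5 mm of advance past first touch grips firmly; more, up to the end, does no harm
- crank_grip (a point): middle of the crank's red handle: a cylinder 18 mm in diameter and 50 mm long, parallel to the screw (vise y), turning freely on its pin; it goes round point crank_hub in a circle of radius 35 mm. In the vise frame it lies at (-35 sin a, 153, 72 + 35 cos a) mm for crank angle a
- crank_hub (a point): point on the screw's axis in the plane of the middle of the red handle: vise frame (0, 153, 72) mm
- prop (a joint): prop bar, m: 0 = fully in, its steel bar (10 mm thick, axis 65 mm above the bench, at x 0 of the vise) lying across the middle of the bed as far as y +30 and blocking the jaw; 0.076 = drawn fully back to the end stop (towards the vise's -y), bar clear of the bed. Friction about 6 N; it stays where it is left
- prop_grip (a point): middle of the top of the prop bar's yellow knob: a block 24 mm (vise x) by 16 mm (vise y), 36 mm high, top 93.5 mm above the bench; slides along the vise's -y
- barrel1: brass lock barrel, a square bar 60 x 30 x 30 mm, 0.2 to 0.4 kg, round keyway plugs in its two ends, dark band round its middle; origin at its centre, x along its length. Its four long sides are alike, its ends too. Askew by under 8 degrees between the smooth jaws it squares up as they close; much more and it may jam. May be absent
- barrel2: brass lock barrel, a square bar 60 x 30 x 30 mm, 0.2 to 0.4 kg, round keyway plugs in its two ends, dark band round its middle; origin at its centre, x along its length. Its four long sides are alike, its ends too. Askew by under 8 degrees between the smooth jaws it squares up as they close; much more and it may jam. May be absent
- barrel3: brass lock barrel, a square bar 60 x 30 x 30 mm, 0.2 to 0.4 kg, round keyway plugs in its two ends, dark band round its middle; origin at its centre, x along its length. Its four long sides are alike, its ends too. Askew by under 8 degrees between the smooth jaws it squares up as they close; much more and it may jam. May be absent
- offcut1: aluminium offcut, a square bar 40 x 24 x 24 mm, origin at its centre, its y axis along its length; starts lying on the vise bed beside the prop bar, roughly along the vise's y. May be absent
- offcut2: aluminium offcut, a square bar 40 x 24 x 24 mm, origin at its centre, its y axis along its length; starts lying on the vise bed beside the prop bar, roughly along the vise's y. May be absent
- scrap: grey open scrap box 130 x 130 x 55 mm high, walls 5 mm, fixed; origin at the centre of its underside
- tray: green open tool tray, 100 mm (its x) by 200 mm (its y), 25 mm high, walls 5 mm, fixed; origin at the centre of its underside
- brush: flat bench brush 150 mm long along its x; origin at mid-length on its underside. Round wooden handle 20 mm in diameter from x -75 to 0, axis 10 mm above the underside; head 42 mm wide (y) and 20 mm thick from x -5 to 75. Either flat side may lie up
- can: red spray can, 52 mm in diameter, 150 mm high, standing; a bystander
- padlock: brass padlock 50 x 45 x 24 mm with a steel shackle, lying; a bystander
- carton: small cardboard carton 70 x 100 x 50 mm; a bystander
Mind the look-alikes: they are no part of the job. What is shaped like the barrel1 but blue is not meant.

How it is judged:
By the outcome, as a careful person would: the job done as asked, in the order asked, and still so for the second after the job is handed in, with the robot touching nothing.
Of offcut1, offcut2 only 1 to 2 are there at a start; the rules pass over those that are not, and their reading is None.
Of barrel1, barrel2, barrel3 only 2 to 3 are there at a start; the rules pass over those that are not, and their reading is None.
At some moment in a run one of brush may be knocked a few centimetres aside while the robot is not near it.
Once in a run the grip may slacken for a moment while it holds something.
It also fails if it takes over 210 s, if anything falls off the work surface, if the arm or the gripper's body presses on something with over 40 N, if the wrist force passes 120 N, or if a joint passes its speed limit or range.

### The arm

A 7-joint arm with a two-finger parallel gripper is mounted at the origin on the work surface. World frame = base frame: x ahead of the robot, y to its left, z up, the work surface at z = 0. Lengths are in mm, angles in rad, forces in N, time in s.
With the tool pointing down it reaches from about 400 to 875 mm from the base axis. Payload 4.4 kg.
Tool frame: the origin (TCP) lies at the very end of the fingers, on their centre line; the grasp point (between the pads) lies 19 mm behind it; z points along the fingers, y is the line along which they close (so a half turn about z gives the same grasp; the last joint's range is limited). The gripper opens to 85 mm and grips with 20 to 120 N. Pads are 22 mm wide; open, the fingers measure 114 mm over their backs; the gripper's body (76 mm by 85 mm) begins 54 mm behind the grasp point. The pads swing forward as they close: fully open they stand 13 mm farther back than shut.
Start: joints at [-0.066, 0.628, 0.038, 1.517, -0.027, 0.996, -0.02], TCP at [650.014, 0.027, 231.313] pointing down, gripper open.
Joint ranges: [-3.06, 3.06], [-0.37, 2.12], [-1.25, 1.32], [0.18, 2.47], [-1.1, 4.24], [0.23, 1.98], [-2.94, 2.94]. Speed limits (rad/s): [2.57, 2.57, 3.14, 3.14, 3.14, 3.14, 3.14].

### API

Orientations are given as [roll, pitch, yaw] about the fixed x, y, z axes, in that order (R = Rz(yaw) Ry(pitch) Rx(roll)).
In Python, from cell import status, get_image, ctrl, models gives the robot as it stands.
- The arm moves only by the shell command python3 -m handwheel 'ROWS' [OPENING]. ROWS is JSON, a list of rows, each an object with "delta_pos": the shift along the world's x, y, z in cm, a list of three; "yaw": the turn about the world's z in rad. A call has 1 to 10 rows; each row shifts and turns the commanded pose from where the row before left it; what a row does not reach is not made up. A row lasts 1/12 s, in which the tool goes at most 41.7 mm and 7.16 degrees, less where a joint would pass 70% of its speed; a pose out of reach is approached as far as the arm can. A call is refused whole if a number of a shift passes 4.17 or a number of a turn 0.125, either way. A call with a gripper value outside its range is refused whole. OPENING is the opening, from -1 (shut) to 1 (fully open), set as the call begins (- or left out, the last holds). The fingers move at their own pace and stop on an object; the grip force is fixed at half the most. Time passes only in rows, so rows that do not move let the fingers close. It gives the time, the measured TCP pose, the force, the opening and the grip force at its end, in the units of the state.
- status.read_state(): the state, without advancing time (a new reading comes with each control period).
- get_image(name): name is "scene" or "side" or "wrist"; returns a dict with "color" (384x512x3 uint8, red, green, blue), "z_map" (384x512 float32, mm along the optical axis (not along the pixel's ray), 0 where there is no reading), "fx", "fy", "cx", "cy" (pixels), "position" and "rotation" of the camera in the world; the wrist camera has in their place "hand_eye" (4x4, takes a point from camera to tool coordinates, whose origin is the TCP and whose axes are the flange's). Camera axes: x right, y up, looking along -z (the intrinsics and any distortion apply to the point x, -y, -z); pixel columns grow to the right and rows downward; lengths in mm; the calibration is good to about 2 mm. A picture is of the moment at which its call begins: read the wrist's pose just before it.
- ctrl.finish_job(): hands the job in; it is judged then, once.
Trained networks look in a picture, given as the dict that the camera call returned (one of the last four; its "shot" number tells which), for a name from the list of things; names that differ only in an ending like _2 or _b are one class to them, and where a whole thing is asked for, a point or a joint stands for the part that bears it (a point fixed in the world has none). Each returns a list of dicts, best first, with "score" (0 to 1); they miss things now and then, are a little off and sometimes report something else, mostly with a low value. They report only what shows in the picture. A call takes as long as a camera call. They do not tell look-alikes from the thing itself.
- models.boxes_of(picture, name): "rect" ([left, top, right, bottom] in pixels, round what is visible of it).
The state is a dict: "clock": time; "qpos": joint angles; "qd": joint speeds; "tau": joint torques, N m; "eef_pos": TCP position; "tool_rot": TCP orientation; "force": force on the tool from outside, world axes, zero at the start; "torque": the same for the moment, N m; "width": finger opening in mm; "gripper_force": force on a finger pad.
Only numpy, scipy, OpenCV 4.12 (cv2) and the standard library are available. Lean on these libraries where they do the work, as an engineer would, in place of code of your own. Each camera call takes 0.05 s, during which the arm holds its last target. There are 200 camera calls.

## Working session

There is one attempt and no reset: what is moved stays moved. The work goes in short steps, Python scripts to look and compute and a shell command to move; the robot and the scene stay as the last step left them, time stands still between calls to the robot, and variables do not carry over. Pictures are saved under pics/ and viewed, at most 14 in all, crops included, and the job is handed in when it is done.

```bash
ls; mkdir -p pics; cat > h.py <<'E'
import numpy as np, cv2
from cell import status,get_image,ctrl,models
from scipy.spatial.transform import Rotation as Ro
def pts(im,T=None):
    z=im["z_map"];v,u=np.mgrid[0:z.shape[0],0:z.shape[1]]
    P=np.stack([(u-im["cx"])/im["fx"]*z,-(v-im["cy"])/im["fy"]*z,-z],-1)
    if "hand_eye" in im:
        H=np.array(im["hand_eye"]);P=P@H[:3,:3].T+H[:3,3]
        s=T;R=Ro.from_euler('xyz',s["tool_rot"]).as_matrix()
        return P@R.T+np.array(s["eef_pos"])
    R=np.array(im["rotation"]);
    if R.shape!=(3,3): R=Ro.from_euler('xyz',R).as_matrix()
    return P@R.T+np.array(im["position"])
def save(im,n,crop=None,k=1):
    c=im["color"][:,:,::-1]
    if crop: c=c[crop[1]:crop[3],crop[0]:crop[2]]
    cv2.imwrite("pics/"+n,cv2.resize(c,None,fx=k,fy=k,interpolation=cv2.INTER_CUBIC))
E
python3 - <<'E'
from h import *
s=status.read_state();print(s)
for n in ["scene","side","wrist"]:
    im=get_image(n);save(im,n+"0.png",k=1.5)
    P=pts(im,s);np.save("/tmp/%s0.npy"%n,P)
    print(n,{k:im[k] for k in im if k not in("color","z_map")})
    for o in ["vise","barrel1","offcut1","scrap","tray","brush","can","padlock","carton","prop","crank"]:
        for b in models.boxes_of(im,o)[:4]:
            if b["score"]<.3: continue
            l,t,r,bt=map(int,b["rect"]);Q=P[t:bt,l:r].reshape(-1,3)
            c=P[(t+bt)//2,(l+r)//2]
            print(o,round(b["score"],2),[l,t,r,bt],c.round(),"zmax",np.percentile(Q[:,2],95).round())
E
```

```text
pics
{'clock': 0.0, 'qpos': array([-0.06583812,  0.6293454 ,  0.03841927,  1.51834647, -0.02697475,
        0.99630962, -0.02001546]), 'qd': array([-0.00022062,  0.0005672 , -0.00132319,  0.00021753, -0.00100865,
       -0.00095815, -0.00011888]), 'tau': array([-1.11932164e-03, -5.63405585e+01,  1.22606792e+00, -1.93450052e+01,
        1.09587883e-02,  1.05136272e-02, -8.84369996e-06]), 'eef_pos': array([6.49382601e+02, 6.00563139e-02, 2.30396040e+02]), 'tool_rot': array([-3.13970151e+00,  3.24540909e-05,  1.57085159e+00]), 'force': array([0.19861806, 0.26100271, 0.03417271]), 'torque': array([ 0.00287447,  0.01270926, -0.02220563]), 'gripper_force': 0.0, 'width': 85.58707000942535}
scene {'fx': 386.1743611462167, 'fy': 386.1743611462167, 'cx': 254.5165084534583, 'cy': 190.9146978604419, 'position': array([1047.39119753,  276.77978455,  863.56108542]), 'rotation': array([ 0.67740825, -0.01285631,  2.14679479]), 'shot': 1}
vise 0.67 [180, 194, 331, 284] [619.  13.  50.] zmax 93.0
barrel1 0.66 [166, 156, 184, 181] [ 536. -317.   32.] zmax 33.0
barrel1 0.61 [202, 157, 224, 175] [ 469. -
[... 2211 characters left out ...]
44e-04, -1.62845847e-04,
         1.07311868e+00],
       [-7.55019778e-05,  2.66171470e-01, -9.63925694e-01,
        -1.41572708e+02],
       [ 0.00000000e+00,  0.00000000e+00,  0.00000000e+00,
         1.00000000e+00]]), 'shot': 3}
vise 0.68 [109, 0, 314, 331] [604.   3.  68.] zmax 259.0
barrel1 0.82 [53, 242, 114, 279] [ 444. -119.   27.] zmax 267.0
offcut1 0.97 [145, 143, 186, 192] [562.   2.  73.] zmax 73.0
tray 0.32 [147, 141, 185, 193] [563.   2.  72.] zmax 73.0
brush 0.73 [0, 105, 127, 160] [435.  28.  12.] zmax 20.0
can 0.75 [0, 106, 127, 156] [434.  29.  11.] zmax 20.0
padlock 0.59 [302, 0, 374, 72] [730. 125.  15.] zmax 23.0
crank 0.66 [133, 0, 206, 40] [556. 143.  -2.] zmax 104.0
```

View pics/scene0.png

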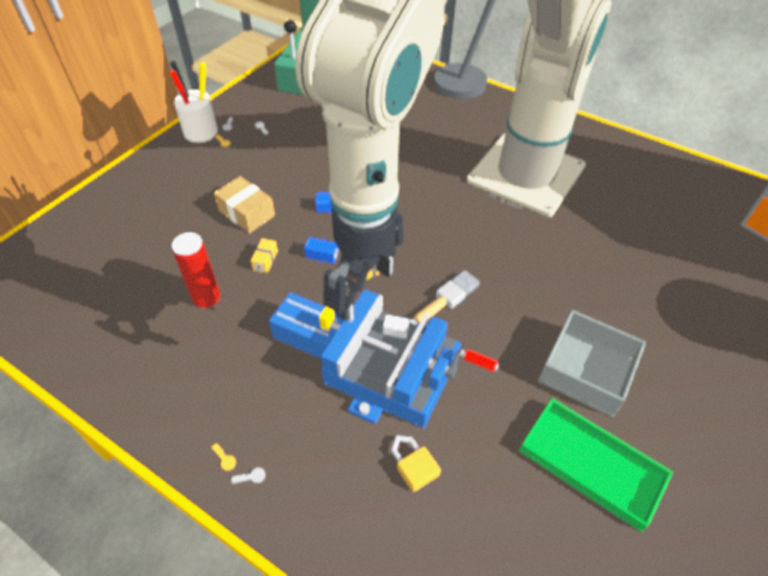

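View pics/side0.png

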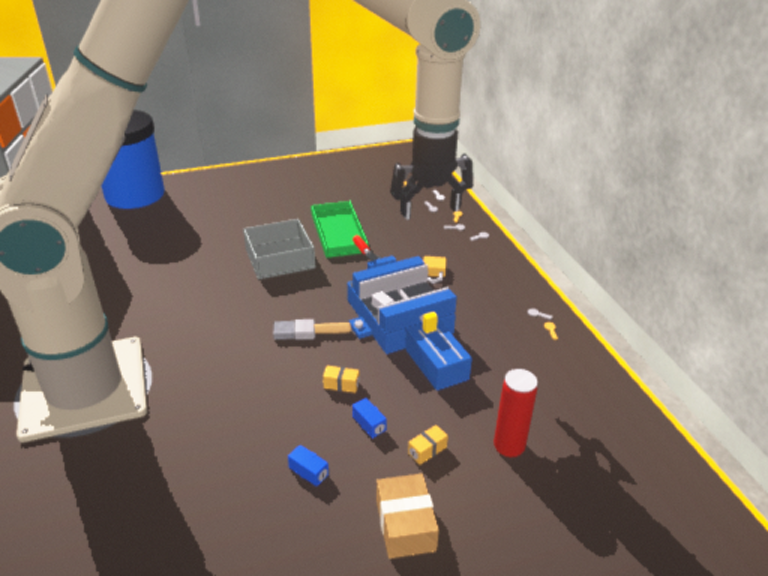

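View pics/wrist0.png

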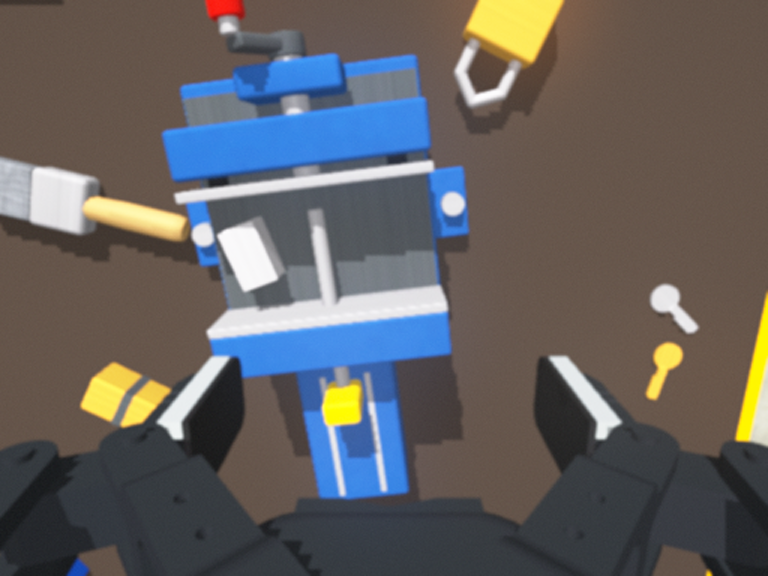

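Scene view: brass barrels are at (265,255) and (372,272), the latter mostly hidden by the gripper. In the side view they are at (428,445) and (341,379). The blue bars at side (369,418) and (308,465) have the right shape but the wrong colour, so I leave them. There is one offcut, at wrist (251,254), and the brush lies left of the vise. The prop knob is at wrist (342,403).

```bash
cat >> h.py <<'E'
def comps(im,P,lo,hi,amin=40,box=None):
    m=((P[...,2]>lo)&(P[...,2]<hi)&(im["z_map"]>0)).astype(np.uint8)
    if box is not None: m&=((P[...,0]>box[0])&(P[...,0]<box[1])&(P[...,1]>box[2])&(P[...,1]<box[3])).astype(np.uint8)
    n,L,st,ce=cv2.connectedComponentsWithStats(m)
    out=[]
    for i in range(1,n):
        if st[i,4]<amin: continue
        k=L==i;Q=P[k];(c,s,a)=cv2.minAreaRect(Q[:,:2].astype(np.float32))
        if s[0]<s[1]: s=s[::-1];a+=90
        a=(a+90)%180-90
        out.append((np.round(c,1),np.round(s,1),round(a,1),Q[:,2].mean().round(1),im["color"][k].mean(0).round(),st[i,:4],Q))
    return out
E
cat > look.py <<'E'
from h import *
import sys
# usage: look.py cam lo hi x0 x1 y0 y1
s=status.read_state();im=get_image(sys.argv[1]);P=pts(im,s)
a=list(map(float,sys.argv[2:]))
for o in comps(im,P,a[0],a[1],40,a[2:6] if len(a)>2 else None): print(*o[:6])
E
for c in scene side wrist; do echo == $c
echo tops; python3 look.py $c 86 96 450 700 -150 200
echo bed; python3 look.py $c 70 82 500 650 -60 60
echo handle;python3 look.py $c 96 125 500 700 90 200
echo low; python3 look.py $c 24 36 300 600 -400 -90
echo brush; python3 look.py $c 12 24 300 520 -50 150
done
python3 - <<'E'
from h import *
for c in("scene","side"):
    im=get_image(c);P=pts(im)
    for n,lo,hi,b in(("scrap",50,60,(300,560,180,400)),("tray",20,30,(450,750,250,550))):
        for o in comps(im,P,lo,hi,60,b): print(c,n,*o[:6])
E
```

```text
== scene
tops
[612.2 -50.9] [151.8  35.9] 6.7 91.1 [108. 168. 233.] [214 193  41  50]
[620.2 -99.2] [22.1 15.7] 2.4 92.8 [242. 236.  33.] [213 204   9  10]
[601.2  47.3] [148.7   7. ] 7.2 90.7 [219. 218. 218.] [258 209  28  49]
[598.4  70.7] [149.8  29.5] 7.1 90.7 [ 69. 146. 227.] [263 211  35  53]
[594.4 103.9] [59.9 16.8] 6.7 87.4 [ 70. 138. 214.] [287 231  15  22]
bed
[592.  -31.8] [111.4  10.9] 7.1 75.4 [233. 233. 234.] [234 200  21  35]
[5.608e+02 1.000e-01] [40.4 25. ] -71.9 74.8 [236. 236. 236.] [255 210  18  11]
[589.5  50.6] [120.1   5.2] 6.7 77.0 [163. 165. 171.] [264 213  21  39]
handle
[567.7 149.2] [67.4 19.1] -78.3 105.1 [223.  67.  55.] [302 233  30  14]
low
[ 347.3 -313.7] [33.1 25.7] 36.4 30.5 [ 57. 135. 237.] [211 128   9   9]
[ 456.9 -393. ] [70.1  7.9] -4.5 30.3 [233. 198. 124.] [164 135  18  15]
[ 530.8 -320.7] [63.2 31.7] 19.2 30.7 [238. 218.  98.] [167 159  17  18]
[ 457.3 -235.7] [58.5 34.2] -73.3 30.5 [ 52. 134. 238.] [203 158  22  12]
brush
[431.5  23.9] [164.7  41.8] -13.3 19.1 [213. 209. 192.] [273 180  47  36]
== side
tops
[595.4  74.5] [150.3  71.7] 9.0 
[... 1561 characters left out ...]
.1] -73.2 101.7 [168.  83.  82.] [138   0  34  34]
low
[ 437.5 -131.8] [51.  32.4] -29.2 28.4 [234. 215.  96.] [ 55 250  50  34]
brush
[434.8  21.2] [134.1  42.2] -14.1 17.2 [217. 210. 189.] [  0 106 125  54]
[513.8   2.4] [17.2 12.1] 89.1 18.5 [224. 226. 232.] [129 148  12  16]
scene scrap [417.2 301.3] [134.1 129.7] 2.0 54.8 [156. 164. 160.] [363 206  67  62]
scene tray [481.5 309.4] [117.2   3.6] -87.2 25.0 [121. 128. 125.] [365 250  47  24]
scene tray [574.  367.2] [199.9 103. ] 85.2 24.9 [ 42. 197.  93.] [348 265 100  86]
side scrap [416.3 299.6] [139.1 130.9] -87.7 54.2 [140. 140. 137.] [162 146  48  28]
side tray [572.8 367.2] [209.6 100. ] 85.8 24.3 [ 63. 178.  85.] [207 134  39  33]
```

The vise origin comes out at about (606, 5), yaw 7.1°, and the crank at about 0.62 rad. The barrels are at (438,-133) and (531,-321). First move: over the prop knob.

```bash
python3 -m handwheel '[{"delta_pos":[-0.75,-2.5,0],"yaw":0.062},{"delta_pos":[-0.75,-2.5,0],"yaw":0.062},{"delta_pos":[-0.75,-2.5,0],"yaw":0},{"delta_pos":[-0.7,-2.5,0],"yaw":0},{"delta_pos":[0,0,-3],"yaw":0},{"delta_pos":[0,0,-3],"yaw":0},{"delta_pos":[0,0,0],"yaw":0}]' 1; python3 look.py wrist 86 96 450 700 -150 0
```

```text
clock: 3.23
eef_pos: [616.4, -100.1, 166.3]
tool_rot: [-3.132, -0.003, 1.694]
force: [-1.7, 0.1, -1.1]
width: 85.5
gripper_force: 0.0
[614.4 -52.8] [150.2  34.4] 7.1 88.8 [ 97. 161. 236.] [151  99 229  53]
[ 620.5 -100.9] [23.3 15.6] 7.2 91.6 [254. 249.  15.] [248 184  34  24]
```

```bash
python3 -m handwheel '[{"delta_pos":[0.3,0,-3],"yaw":0},{"delta_pos":[0.1,0,-3],"yaw":0},{"delta_pos":[0,0,-3],"yaw":0},{"delta_pos":[0,0,-0.9],"yaw":0},{"delta_pos":[0,0,0],"yaw":0},{"delta_pos":[0,0,0],"yaw":0}]'; python3 -m handwheel '[{"delta_pos":[0,0,0],"yaw":0},{"delta_pos":[0,0,0],"yaw":0},{"delta_pos":[0,0,0],"yaw":0},{"delta_pos":[0,0,0],"yaw":0},{"delta_pos":[0,0,0],"yaw":0},{"delta_pos":[0,0,0],"yaw":0},{"delta_pos":[0,0,0],"yaw":0},{"delta_pos":[0,0,0],"yaw":0}]' -1
```

```text
clock: 3.78
eef_pos: [625.7, -99.9, 73.8]
tool_rot: [3.14, 0.0, 1.695]
force: [0.4, -0.6, 0.8]
width: 85.3
gripper_force: 0.0
clock: 4.45
eef_pos: [619.3, -100.8, 72.9]
tool_rot: [-3.132, -0.001, 1.694]
force: [-11.3, -0.2, 11.1]
width: 22.5
gripper_force: 59.1
```

```bash
python3 -m handwheel '[{"delta_pos":[0.12,-1,0],"yaw":0},{"delta_pos":[0.12,-1,0],"yaw":0},{"delta_pos":[0.12,-1,0],"yaw":0},{"delta_pos":[0.13,-1,0],"yaw":0},{"delta_pos":[0.12,-1,0],"yaw":0},{"delta_pos":[0.13,-1,0],"yaw":0},{"delta_pos":[0.12,-1,0],"yaw":0},{"delta_pos":[0.05,-0.4,0],"yaw":0},{"delta_pos":[0,0,0],"yaw":0},{"delta_pos":[0,0,0],"yaw":0}]'; python3 -m handwheel '[{"delta_pos":[0.03,-0.25,0],"yaw":0},{"delta_pos":[0.03,-0.25,0],"yaw":0},{"delta_pos":[0,0,0],"yaw":0},{"delta_pos":[0,0,0],"yaw":0}]'
```

```text
clock: 5.28
eef_pos: [627.9, -169.8, 72.9]
tool_rot: [-3.13, -0.008, 1.695]
force: [-13.7, 8.5, 14.9]
width: 22.5
gripper_force: 59.5
clock: 5.62
eef_pos: [627.9, -169.9, 72.9]
tool_rot: [-3.129, -0.014, 1.698]
force: [-15.7, 16.0, 18.3]
width: 22.7
gripper_force: 59.9
```

```bash
python3 -m handwheel '[{"delta_pos":[0.06,-0.5,0],"yaw":0},{"delta_pos":[0.06,-0.5,0],"yaw":0},{"delta_pos":[0,0,0],"yaw":0},{"delta_pos":[0,0,0],"yaw":0}]'; python3 -m handwheel '[{"delta_pos":[0,0,0],"yaw":0},{"delta_pos":[0,0,0],"yaw":0},{"delta_pos":[0,0,0],"yaw":0},{"delta_pos":[0,0,0],"yaw":0},{"delta_pos":[0,0,0],"yaw":0},{"delta_pos":[0,0,0],"yaw":0}]' 1;  python3 -m handwheel '[{"delta_pos":[0,0,3],"yaw":0},{"delta_pos":[0,0,3],"yaw":0},{"delta_pos":[0,0,3],"yaw":0},{"delta_pos":[0,0,0],"yaw":0}]'; python3 look.py wrist 86 96 450 700 -250 0; python3 look.py scene 86 96 550 700 -250 0;python3 look.py scene 66 72 550 700 -50 50
```

```text
clock: 5.95
eef_pos: [627.9, -170.1, 72.7]
tool_rot: [-3.125, -0.027, 1.701]
force: [-20.6, 30.3, 25.5]
width: 22.8
gripper_force: 60.8
clock: 6.45
eef_pos: [635.5, -189.9, 72.2]
tool_rot: [3.141, 0.001, 1.694]
force: [0.9, -0.3, -0.4]
width: 85.3
gripper_force: 0.0
clock: 6.78
eef_pos: [639.5, -190.6, 168.8]
tool_rot: [3.131, 0.004, 1.694]
force: [0.8, 0.0, 0.1]
width: 85.4
gripper_force: 0.0
[618.2 -70.2] [30.7  0.8] 7.1 87.2 [ 35.  74. 134.] [221   0  51   2]
[676.3 -63. ] [26.1  0.9] 6.5 87.2 [ 38.  74. 133.] [320   0  44   2]
[ 629.  -170.3] [23.6 15.8] 6.3 91.7 [254. 251.  38.] [228 151  35  24]
[ 627.8 -168.2] [22.3 16.2] 6.3 92.9 [242. 234.  15.] [189 194   9  10]
[618.6 -50. ] [140.7  36. ] 6.7 90.8 [104. 165. 232.] [214 195  39  49]
```

```bash
python3 -m handwheel '[{"delta_pos":[-1.2,3.1,0],"yaw":0.1},{"delta_pos":[-1.2,3.1,0],"yaw":0.1},{"delta_pos":[-1.2,3.1,0],"yaw":0},{"delta_pos":[-1.2,3.1,0],"yaw":0},{"delta_pos":[-1.2,3.1,0],"yaw":0},{"delta_pos":[-1.2,3.1,0],"yaw":0},{"delta_pos":[-0.4,0.4,0],"yaw":0},{"delta_pos":[0,0,0],"yaw":0},{"delta_pos":[0,0,0],"yaw":0},{"delta_pos":[0,0,0],"yaw":0}]'; python3 look.py wrist 66 80 500 650 -45 60; python3 - <<'E'
from h import *
save(get_image("wrist"),"w1.png",k=1.2)
P=np.load("/tmp/wrist0.npy")
for v,u in((141,212),(145,213),(190,219)): print(P[v,u])
E
```

```text
clock: 7.77
eef_pos: [559.6, -0.9, 161.7]
tool_rot: [-3.141, 0.001, 1.893]
force: [1.4, 0.4, 0.1]
width: 85.5
gripper_force: 0.0
[588.   49.4] [122.2   5.7] 7.2 74.7 [104. 107. 118.] [233 119 173  40]
[562.2  -1.5] [40.3 24. ] -69.3 72.7 [233. 232. 234.] [245 162  34  55]
[594.2 -37.8] [112.4   1.8] 7.2 73.2 [215. 214. 219.] [213 230 144  34]
[606.17754256  25.88324814  67.0681109 ]
[607.15131355  22.31276645  68.30840992]
[611.24920879 -21.63275557  67.57620661]
```

View pics/w1.png

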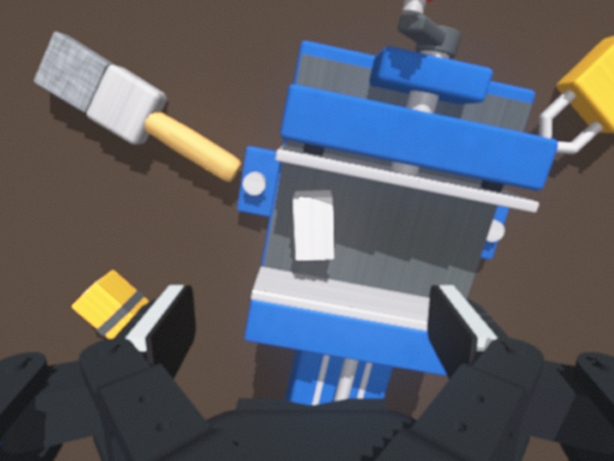

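The wrist view shows the bed clear of the bar. The single offcut is upright at (313,226), and the brush is undisturbed at (140,105).

```bash
python3 -m handwheel '[{"delta_pos":[0.15,0,-3],"yaw":0},{"delta_pos":[0.1,0,-3],"yaw":0},{"delta_pos":[0,0,-3],"yaw":0},{"delta_pos":[0,0,-1.3],"yaw":0},{"delta_pos":[0,0,0],"yaw":0},{"delta_pos":[0,0,0],"yaw":0}]'; python3 -m handwheel '[{"delta_pos":[0,0,-0.2],"yaw":0},{"delta_pos":[0,0,0],"yaw":0},{"delta_pos":[0,0,0],"yaw":0},{"delta_pos":[0,0,0],"yaw":0},{"delta_pos":[0,0,0],"yaw":0},{"delta_pos":[0,0,0],"yaw":0},{"delta_pos":[0,0,0],"yaw":0},{"delta_pos":[0,0,0],"yaw":0}]' -1
```

```text
clock: 8.37
eef_pos: [561.8, -0.1, 58.7]
tool_rot: [-3.14, -0.0, 1.893]
force: [-0.8, -0.3, 0.4]
width: 85.5
gripper_force: 0.0
clock: 9.03
eef_pos: [562.6, 1.1, 58.3]
tool_rot: [3.14, 0.0, 1.895]
force: [-1.0, -0.4, 5.5]
width: 22.6
gripper_force: 59.5
```

```bash
python3 -m handwheel '[{"delta_pos":[0,0,2.5],"yaw":0},{"delta_pos":[0,0,3],"yaw":0},{"delta_pos":[0,0,3],"yaw":0},{"delta_pos":[0,0,2],"yaw":0},{"delta_pos":[-1.2,2.5,0],"yaw":0},{"delta_pos":[-1.2,2.5,0],"yaw":0},{"delta_pos":[-1.2,2.5,0],"yaw":0},{"delta_pos":[-1.2,2.5,0],"yaw":0},{"delta_pos":[-1.2,2.5,0],"yaw":0},{"delta_pos":[-1.2,2.5,0],"yaw":0}]'; python3 -m handwheel '[{"delta_pos":[-1.2,2.5,0],"yaw":0},{"delta_pos":[-1.2,2.5,0],"yaw":0},{"delta_pos":[-1.2,2.5,0],"yaw":0},{"delta_pos":[-1.2,2.5,0],"yaw":0},{"delta_pos":[-1.2,2.5,0],"yaw":0},{"delta_pos":[-1.2,2.5,0],"yaw":0},{"delta_pos":[0,0,0],"yaw":0},{"delta_pos":[0,0,0],"yaw":0},{"delta_pos":[0,0,0],"yaw":0}]'
```

```text
clock: 9.87
eef_pos: [489.1, 152.1, 162.5]
tool_rot: [3.141, -0.0, 1.895]
force: [0.5, 0.5, -0.6]
width: 22.7
gripper_force: 64.6
clock: 10.62
eef_pos: [418.0, 300.5, 162.3]
tool_rot: [-3.141, 0.001, 1.895]
force: [0.3, 0.2, -1.1]
width: 22.2
gripper_force: 64.7
```

```bash
python3 -m handwheel '[{"delta_pos":[0,0,-3],"yaw":0},{"delta_pos":[0,0,-3],"yaw":0},{"delta_pos":[0,0,-3],"yaw":0},{"delta_pos":[0,0,-2.5],"yaw":0},{"delta_pos":[0,0,-2],"yaw":0},{"delta_pos":[0,0,0],"yaw":0},{"delta_pos":[0,0,0],"yaw":0}]'; python3 -m handwheel '[{"delta_pos":[0,0,0],"yaw":0},{"delta_pos":[0,0,0],"yaw":0},{"delta_pos":[0,0,0],"yaw":0},{"delta_pos":[0,0,3],"yaw":0},{"delta_pos":[0,0,3],"yaw":0},{"delta_pos":[0,0,3],"yaw":0},{"delta_pos":[0,0,3],"yaw":0},{"delta_pos":[0,0,3],"yaw":0},{"delta_pos":[0,0,0],"yaw":0}]' 0; python3 look.py scene 18 32 355 475 240 360;  python3 look.py scene 24 36 300 600 -400 -90; python3 look.py side 24 36 300 600 -400 -90;
```

```text
clock: 11.2
eef_pos: [418.1, 299.3, 26.8]
tool_rot: [-3.14, 0.001, 1.893]
force: [0.4, 0.4, -1.1]
width: 22.4
gripper_force: 64.7
clock: 11.95
eef_pos: [421.0, 303.3, 183.7]
tool_rot: [3.13, -0.004, 1.895]
force: [1.1, 0.2, 0.4]
width: 42.6
gripper_force: 0.0
[357.9 291. ] [102.    5.3] -88.8 25.4 [128. 136. 133.] [379 213  40  21]
[419.2 299.9] [40.4 26.3] -73.8 27.9 [233. 233. 234.] [384 235  18  14]
[ 336.8 -302.1] [58.1 35.2] -56.4 30.5 [ 60. 143. 242.] [211 128  19   9]
[ 456.8 -393.3] [69.7  6.1] -8.5 30.2 [238. 208. 130.] [164 135  18  15]
[ 531.7 -320.3] [62.7 30.1] 19.7 30.4 [206. 169.  81.] [167 159  17  18]
[ 458.3 -235.4] [59.5 33.9] -70.5 30.5 [ 56. 140. 241.] [203 158  22  13]
[ 439.7 -131.7] [60.1 34.6] -31.3 30.6 [237. 223. 104.] [236 167  22  16]
[ 589.9 -147.4] [109.5   5.1] -82.0 30.2 [ 42.  75. 135.] [273 227  21  28]
[ 438.9 -133.2] [60.7 34.1] -30.9 29.7 [226. 194.  91.] [215 244  25  12]
[ 458.3 -237.9] [62.2 31.1] -73.0 29.6 [ 52. 109. 229.] [235 265  23  21]
[ 529.9 -321.8] [63.5 33.5] 21.2 29.7 [179. 135.  64.] [272 283  27  20]
[ 337.1 -303.4] [61.6 32.4] -56.2 29.6 [ 55. 114. 231.] [192 296  27  22]
```

```bash
python3 -m handwheel '[{"delta_pos":[0.2,-3,0],"yaw":0.1},{"delta_pos":[0.2,-3,0],"yaw":0.1},{"delta_pos":[0.2,-3,0],"yaw":0.1},{"delta_pos":[0.2,-3,0],"yaw":0.1},{"delta_pos":[0.2,-3,0],"yaw":0.1},{"delta_pos":[0.2,-3,0],"yaw":0.1},{"delta_pos":[0.2,-3,0],"yaw":0.12},{"delta_pos":[0.2,-3,0],"yaw":0},{"delta_pos":[0.2,-3,0],"yaw":0},{"delta_pos":[0.1,-3,0],"yaw":0}]' 1; python3 -m handwheel '[{"delta_pos":[0,-3,-0.5],"yaw":0},{"delta_pos":[0,-3,-0.5],"yaw":0},{"delta_pos":[0,-3,-0.5],"yaw":0},{"delta_pos":[0,-3,-0.5],"yaw":0},{"delta_pos":[0,-1.4,-0.5],"yaw":0},{"delta_pos":[0,0,0],"yaw":0},{"delta_pos":[0,0,0],"yaw":0},{"delta_pos":[0,0,0],"yaw":0},{"delta_pos":[0,0,0],"yaw":0}]'; python3 look.py wrist 22 36 300 600 -350 -80; python3 - <<'E'
from h import *
save(get_image("side"),"s1.png",(150,200,330,340),4)
E
```

```text
clock: 12.93
eef_pos: [435.9, -0.5, 176.3]
tool_rot: [-3.141, -0.002, 2.615]
force: [0.5, 0.4, 0.2]
width: 85.4
gripper_force: 0.0
clock: 13.68
eef_pos: [436.9, -131.4, 152.2]
tool_rot: [3.141, -0.001, 2.617]
force: [0.7, 0.5, 0.1]
width: 85.6
gripper_force: 0.0
[ 338.4 -303.9] [61.7 31.1] -56.6 28.2 [ 41. 137. 250.] [  0 140  55  76]
[ 440. -134.] [60.9 30. ] -29.2 28.7 [244. 231. 111.] [241 146  37  71]
[ 459.6 -236.9] [60.6 30.2] -72.1 28.4 [ 54. 144. 252.] [161 222  44  66]
[ 589.5 -138.7] [69.6  3. ] -82.9 28.8 [ 37.  75. 134.] [303 294  65  38]
```

View pics/s1.png

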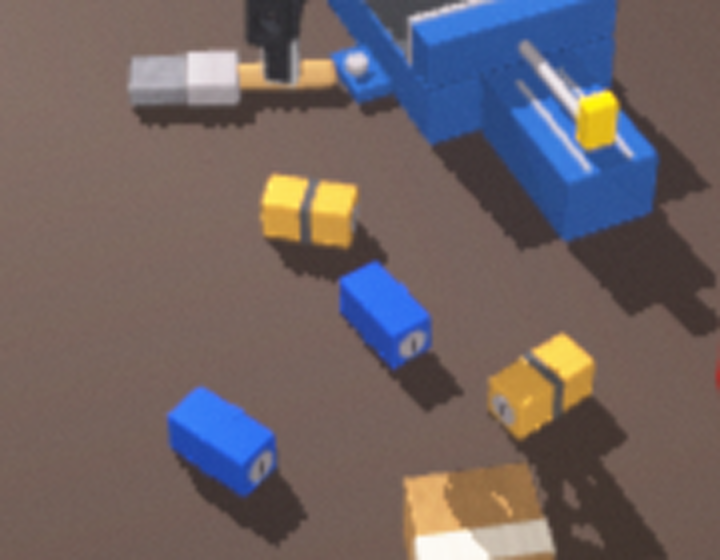

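The crop shows the two brass barrels with dark bands at (309,210) and (541,385). The two bars at (385,315) and (222,440) are blue decoys.

```bash
python3 -m handwheel '[{"delta_pos":[0.15,-0.1,-3],"yaw":0},{"delta_pos":[0.1,-0.1,-3],"yaw":0},{"delta_pos":[0,0,-3],"yaw":0},{"delta_pos":[0,0,-3],"yaw":0},{"delta_pos":[0,0,-1.8],"yaw":0},{"delta_pos":[0,0,-0.8],"yaw":0},{"delta_pos":[0,0,0],"yaw":0},{"delta_pos":[0,0,0],"yaw":0}]'; python3 -m handwheel '[{"delta_pos":[0,0,0],"yaw":0},{"delta_pos":[0,0,0],"yaw":0},{"delta_pos":[0,0,0],"yaw":0},{"delta_pos":[0,0,0],"yaw":0},{"delta_pos":[0,0,0],"yaw":0},{"delta_pos":[0,0,0],"yaw":0},{"delta_pos":[0,0,0],"yaw":0},{"delta_pos":[0,0,0],"yaw":0}]' -1
```

```text
clock: 14.45
eef_pos: [438.9, -134.7, 11.0]
tool_rot: [-3.14, -0.002, 2.616]
force: [0.2, -0.2, -0.7]
width: 85.2
gripper_force: 0.0
clock: 15.12
eef_pos: [439.8, -135.2, 12.0]
tool_rot: [-3.14, 0.001, 2.615]
force: [-0.4, 1.6, 7.5]
width: 28.7
gripper_force: 59.7
```

```bash
python3 -m handwheel '[{"delta_pos":[0,0,0],"yaw":0},{"delta_pos":[0,0,0],"yaw":0},{"delta_pos":[0,0,-0.4],"yaw":0},{"delta_pos":[0,0,-0.3],"yaw":0},{"delta_pos":[0,0,0],"yaw":0}]' 0.1; python3 -m handwheel '[{"delta_pos":[0,0,0],"yaw":0},{"delta_pos":[0,0,0],"yaw":0},{"delta_pos":[0,0,0],"yaw":0},{"delta_pos":[0,0,0],"yaw":0},{"delta_pos":[0,0,0],"yaw":0},{"delta_pos":[0,0,0],"yaw":0}]' -1;  python3 -m handwheel '[{"delta_pos":[0,0,3],"yaw":0},{"delta_pos":[0,0,3],"yaw":0},{"delta_pos":[0,0,3],"yaw":0},{"delta_pos":[0,0,3],"yaw":0},{"delta_pos":[0,0,2.5],"yaw":0},{"delta_pos":[0,0,0],"yaw":0},{"delta_pos":[0,0,0],"yaw":0}]'
```

```text
clock: 15.53
eef_pos: [438.6, -135.5, 3.7]
tool_rot: [-3.139, -0.002, 2.615]
force: [-0.3, -0.3, 0.4]
width: 47.1
gripper_force: 0.0
clock: 16.03
eef_pos: [438.8, -135.5, 4.3]
tool_rot: [-3.139, -0.001, 2.615]
force: [-0.6, 1.2, 4.4]
width: 29.2
gripper_force: 60.1
clock: 16.62
eef_pos: [439.5, -136.1, 149.8]
tool_rot: [-3.14, 0.002, 2.614]
force: [-0.4, 0.5, -4.1]
width: 29.2
gripper_force: 60.9
```

```bash
python3 -m handwheel '[{"delta_pos":[1.7,1.7,0],"yaw":-0.115},{"delta_pos":[1.7,1.7,0],"yaw":-0.115},{"delta_pos":[1.7,1.7,0],"yaw":-0.115},{"delta_pos":[1.7,1.7,0],"yaw":-0.115},{"delta_pos":[1.7,1.7,0],"yaw":-0.115},{"delta_pos":[1.7,1.7,0],"yaw":-0.115},{"delta_pos":[1.7,1.7,0],"yaw":-0.115},{"delta_pos":[1.7,1.7,0],"yaw":-0.115},{"delta_pos":[0,0,0],"yaw":0},{"delta_pos":[0,0,0],"yaw":0}]'; python3 -m handwheel '[{"delta_pos":[0,0,-1],"yaw":0},{"delta_pos":[0,0,0],"yaw":0},{"delta_pos":[0,0,0],"yaw":0}]'; python3 look.py wrist 86 96 500 700 -100 100
```

```text
clock: 17.45
eef_pos: [574.3, 2.2, 146.8]
tool_rot: [-3.136, -0.001, 1.699]
force: [-0.3, -0.7, -2.6]
width: 28.8
gripper_force: 60.6
clock: 17.7
eef_pos: [573.1, -0.8, 137.4]
tool_rot: [-3.136, -0.0, 1.694]
force: [-0.7, 0.8, -2.1]
width: 29.0
gripper_force: 60.7
[599.2  68.6] [149.5  28.6] 7.1 88.6 [ 50. 119. 211.] [187  70 267  53]
[602.2  45.4] [149.8   6.2] 7.1 88.5 [203. 202. 207.] [189 133 258  11]
[659.2 -34.1] [58.5 16.6] -0.7 88.5 [176. 192. 219.] [339 262  88  26]
```

```bash
python3 -m handwheel '[{"delta_pos":[0.2,0.1,-2],"yaw":0},{"delta_pos":[0.1,0,-2],"yaw":0},{"delta_pos":[0,0,-2],"yaw":0},{"delta_pos":[0,0,-1],"yaw":0},{"delta_pos":[0,0,-0.5],"yaw":0},{"delta_pos":[0,0,0],"yaw":0},{"delta_pos":[0,0,0],"yaw":0}]'
```

```text
clock: 18.33
eef_pos: [578.4, 1.4, 64.7]
tool_rot: [-3.141, -0.001, 1.695]
force: [0.7, -0.2, -2.3]
width: 29.4
gripper_force: 60.7
```

```bash
python3 -m handwheel '[{"delta_pos":[0,0,-0.4],"yaw":0},{"delta_pos":[0,0,-0.4],"yaw":0},{"delta_pos":[0,0,-0.2],"yaw":0},{"delta_pos":[0,0,0],"yaw":0}]'; python3 -m handwheel '[{"delta_pos":[0,0,0],"yaw":0},{"delta_pos":[0,0,0],"yaw":0},{"delta_pos":[0,0,0],"yaw":0},{"delta_pos":[0,0,0.1],"yaw":0},{"delta_pos":[0,0,2],"yaw":0},{"delta_pos":[0,0,3],"yaw":0},{"delta_pos":[0,0,3],"yaw":0},{"delta_pos":[0,0,3],"yaw":0},{"delta_pos":[0,0,0],"yaw":0}]' 0.15; python3 look.py wrist 74 84 500 700 -30 33
```

```text
clock: 18.67
eef_pos: [578.2, 1.5, 54.4]
tool_rot: [-3.14, -0.001, 1.695]
force: [-0.9, 0.3, -2.2]
width: 28.8
gripper_force: 60.9
clock: 19.42
eef_pos: [581.8, 2.1, 171.0]
tool_rot: [3.133, 0.0, 1.695]
force: [1.3, -0.8, 0.5]
width: 49.2
gripper_force: 0.0
[579.1   1.4] [60.6 30. ] -82.2 78.8 [231. 206.  94.] [233 147  41  79]
[671.6 -28.2] [30.8  1.6] 6.9 79.1 [219. 217. 220.] [347 236  42   7]
```

```bash
python3 -m handwheel '[{"delta_pos":[-0.4,-2.7,0],"yaw":-0.112},{"delta_pos":[-0.4,-2.7,0],"yaw":-0.112},{"delta_pos":[-0.4,-2.7,0],"yaw":-0.112},{"delta_pos":[-0.4,-2.7,0],"yaw":-0.112},{"delta_pos":[-0.4,-2.7,0],"yaw":-0.112},{"delta_pos":[-0.4,-2.7,0],"yaw":-0.112},{"delta_pos":[-0.4,-2.7,0],"yaw":-0.112},{"delta_pos":[-0.4,-2.7,0],"yaw":-0.112},{"delta_pos":[-0.4,-2.7,0],"yaw":-0.112},{"delta_pos":[-0.4,-2.7,0],"yaw":-0.112}]'; python3 -m handwheel '[{"delta_pos":[-0.4,-2.7,0],"yaw":-0.112},{"delta_pos":[-0.4,-2.6,0],"yaw":-0.105},{"delta_pos":[0,0,0],"yaw":0},{"delta_pos":[0,0,-2],"yaw":0},{"delta_pos":[0,0,0],"yaw":0},{"delta_pos":[0,0,0],"yaw":0},{"delta_pos":[0,0,0],"yaw":0}]' 1; python3 look.py wrist 22 36 400 600 -400 -150
```

```text
clock: 20.3
eef_pos: [536.9, -269.5, 164.0]
tool_rot: [-3.138, 0.001, 0.569]
force: [-0.0, 0.3, 0.1]
width: 48.7
gripper_force: 0.0
clock: 20.88
eef_pos: [529.9, -320.7, 144.9]
tool_rot: [-3.139, -0.0, 0.359]
force: [-0.3, 0.2, 0.7]
width: 85.2
gripper_force: 0.0
[ 595.1 -181.1] [42.6  2.2] -79.9 29.3 [ 32.  71. 129.] [83 30 58 15]
[ 533.7 -323.3] [60.6 30.3] 20.9 28.7 [241. 227. 108.] [243 142  38  73]
[ 460.8 -239.3] [61.  30.9] -72.7 28.5 [ 42. 131. 244.] [103 204  74  38]
[ 458.5 -394.6] [69.8  1.6] -8.5 29.2 [233. 190. 116.] [287 251  43  67]
```

```bash
python3 -m handwheel '[{"delta_pos":[0.15,-0.1,-3],"yaw":0},{"delta_pos":[0.1,-0.1,-3],"yaw":0},{"delta_pos":[0,0,-3],"yaw":0},{"delta_pos":[0,0,-3],"yaw":0},{"delta_pos":[0,0,-1.2],"yaw":0},{"delta_pos":[0,0,-0.8],"yaw":0},{"delta_pos":[0,0,0],"yaw":0},{"delta_pos":[0,0,0],"yaw":0}]'
```

```text
clock: 21.6
eef_pos: [533.4, -323.9, 6.2]
tool_rot: [-3.141, -0.002, 0.358]
force: [0.0, -1.0, 1.9]
width: 85.4
gripper_force: 0.0
```

```bash
python3 -m handwheel '[{"delta_pos":[0,0,-0.1],"yaw":0},{"delta_pos":[0,0,0],"yaw":0},{"delta_pos":[0,0,0],"yaw":0},{"delta_pos":[0,0,0],"yaw":0},{"delta_pos":[0,0,0],"yaw":0},{"delta_pos":[0,0,0],"yaw":0},{"delta_pos":[0,0,0],"yaw":0},{"delta_pos":[0,0,0],"yaw":0}]' -1;  python3 -m handwheel '[{"delta_pos":[0,0,3],"yaw":0},{"delta_pos":[0,0,3],"yaw":0},{"delta_pos":[0,0,3],"yaw":0},{"delta_pos":[0,0,3],"yaw":0},{"delta_pos":[0,0,2.5],"yaw":0},{"delta_pos":[0,0,0],"yaw":0},{"delta_pos":[0,0,0],"yaw":0}]'
```

```text
clock: 22.27
eef_pos: [532.8, -323.5, 5.0]
tool_rot: [-3.14, -0.001, 0.358]
force: [-0.8, 0.7, 6.3]
width: 28.8
gripper_force: 61.4
clock: 22.85
eef_pos: [533.1, -323.9, 150.3]
tool_rot: [3.141, -0.002, 0.358]
force: [-0.3, 0.0, -2.7]
width: 29.0
gripper_force: 60.3
```

```bash
python3 -m handwheel '[{"delta_pos":[0.84,2.77,0],"yaw":0.112},{"delta_pos":[0.84,2.77,0],"yaw":0.112},{"delta_pos":[0.84,2.77,0],"yaw":0.112},{"delta_pos":[0.84,2.77,0],"yaw":0.112},{"delta_pos":[0.84,2.77,0],"yaw":0.112},{"delta_pos":[0.84,2.77,0],"yaw":0.112},{"delta_pos":[0.84,2.77,0],"yaw":0.112},{"delta_pos":[0.84,2.77,0],"yaw":0.112},{"delta_pos":[0.84,2.77,0],"yaw":0.112},{"delta_pos":[0.84,2.77,0],"yaw":0.112}]'; python3 -m handwheel '[{"delta_pos":[0.84,2.77,0],"yaw":0.112},{"delta_pos":[0.84,2.77,0],"yaw":0.105},{"delta_pos":[0,0,0],"yaw":0},{"delta_pos":[0,0,-1],"yaw":0},{"delta_pos":[0,0,0],"yaw":0},{"delta_pos":[0,0,0],"yaw":0},{"delta_pos":[0,0,0],"yaw":0}]'; python3 look.py wrist 40 60 600 690 -45 45;python3 look.py scene 74 120 520 690 -30 30
```

```text
clock: 23.68
eef_pos: [615.1, -45.0, 146.8]
tool_rot: [-3.136, -0.001, 1.484]
force: [0.3, -0.7, -2.7]
width: 29.0
gripper_force: 60.2
clock: 24.27
eef_pos: [632.4, 7.1, 138.0]
tool_rot: [-3.137, 0.0, 1.692]
force: [0.0, 0.7, -1.5]
width: 29.1
gripper_force: 60.1
[642.    7.9] [86.1 72.4] 2.0 48.8 [88. 86. 87.] [211 144 117  95]
[575.8  20.7] [31.  20.3] 11.1 80.8 [239. 215.  91.] [263 215  11  13]
[665.6 -27.3] [42.   5.1] 0.4 85.9 [216. 218. 221.] [225 230  11  16]
```

```bash
python3 -m handwheel '[{"delta_pos":[0.2,0.1,-2],"yaw":0},{"delta_pos":[0,0,-2],"yaw":0},{"delta_pos":[0,0,-2],"yaw":0},{"delta_pos":[0,0,-1],"yaw":0},{"delta_pos":[0,0,-0.5],"yaw":0},{"delta_pos":[0,0,0],"yaw":0},{"delta_pos":[0,0,0],"yaw":0}]'
```

```text
clock: 24.95
eef_pos: [635.9, 9.9, 64.8]
tool_rot: [-3.141, -0.001, 1.695]
force: [0.5, -0.5, -2.6]
width: 28.6
gripper_force: 60.2
```

```bash
python3 -m handwheel '[{"delta_pos":[0,-0.1,-0.4],"yaw":0},{"delta_pos":[0,0,-0.4],"yaw":0},{"delta_pos":[0,0,-0.2],"yaw":0},{"delta_pos":[0,0,0],"yaw":0}]'; python3 -m handwheel '[{"delta_pos":[0,0,0],"yaw":0},{"delta_pos":[0,0,0],"yaw":0},{"delta_pos":[0,0,0],"yaw":0},{"delta_pos":[0,0,0.1],"yaw":0},{"delta_pos":[0,0,2],"yaw":0},{"delta_pos":[0,0,3],"yaw":0},{"delta_pos":[0,0,3],"yaw":0},{"delta_pos":[0,0,3],"yaw":0},{"delta_pos":[0,0,0],"yaw":0}]' 0.1; python3 look.py wrist 74 84 500 700 -30 40; python3 look.py scene 96 125 500 700 90 200
```

```text
clock: 25.28
eef_pos: [635.7, 8.7, 55.0]
tool_rot: [-3.141, -0.0, 1.695]
force: [-1.2, 0.3, 2.5]
width: 28.7
gripper_force: 60.7
clock: 26.03
eef_pos: [639.3, 9.6, 171.5]
tool_rot: [3.132, -0.0, 1.695]
force: [0.9, 1.0, 0.5]
width: 47.1
gripper_force: 0.0
[579.5   1.3] [60.4 30.6] -82.7 78.7 [228. 202.  88.] [154 148  45  79]
[636.8   7.7] [60.  30.1] -82.2 78.7 [230. 204.  92.] [233 149  41  78]
[671.1 -28.2] [28.8  1.4] 6.5 79.1 [220. 217. 220.] [273 236  37   7]
[568.6 149.4] [67.3 18.6] -78.2 104.9 [220.  64.  53.] [303 233  29  14]
```

```bash
python3 -m handwheel '[{"delta_pos":[-1.2,2.4,0.3],"yaw":0},{"delta_pos":[-1.2,2.4,0.3],"yaw":0},{"delta_pos":[-1.2,2.4,0.3],"yaw":0},{"delta_pos":[-1.2,2.4,0],"yaw":0},{"delta_pos":[-1.2,2.4,0],"yaw":0},{"delta_pos":[-1.2,2.4,0],"yaw":0},{"delta_pos":[0,0,0],"yaw":0},{"delta_pos":[0,0,0],"yaw":0},{"delta_pos":[0,0,0],"yaw":0}]'; python3 look.py wrist 88 125 500 700 120 200; python3 - <<'E'
from h import *
save(get_image("wrist"),"w2.png",k=1.2)
E
```

```text
clock: 26.88
eef_pos: [562.8, 152.1, 172.9]
tool_rot: [-3.138, 0.001, 1.695]
force: [0.4, -0.3, -0.2]
width: 47.0
gripper_force: 0.0
[567.4 148.8] [65.5 23.9] -74.2 103.6 [239.  66.  65.] [251 153  36  89]
```

View pics/w2.png

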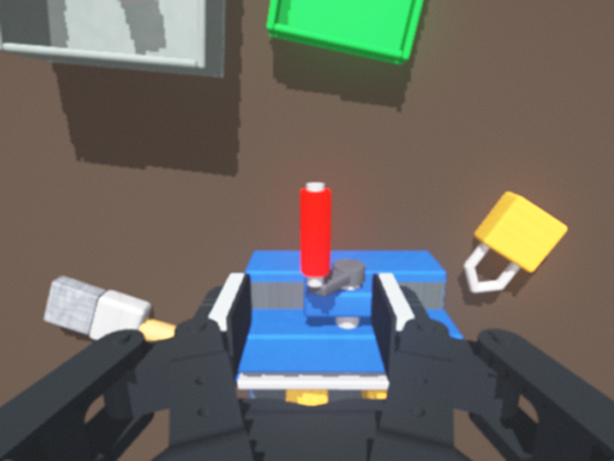

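The red handle is upright at (316,232), clear of the crank arm at (340,277). I measure the red part only.

```bash
cat > red.py <<'E'
from h import *
import sys
s=status.read_state();im=get_image(sys.argv[1]);P=pts(im,s);c=im["color"].astype(int)
k=(c[...,0]>120)&(c[...,1]<90)&(c[...,2]<90)&(abs(P[...,0]-590)<90)&(abs(P[...,1]-160)<60)&(P[...,2]>20)
Q=P[k];w=np.deg2rad(7.1);D=Q[:,:2]-[606.2,5.0]
L=np.c_[D@[np.cos(w),np.sin(w)],D@[-np.sin(w),np.cos(w)],Q[:,2]]
print(k.sum(),"local lo",np.percentile(L,3,axis=0).round(1),"hi",np.percentile(L,97,axis=0).round(1),"world med",np.median(Q,axis=0).round(1))
E
python3 red.py wrist; python3 red.py scene
```

```text
1771 local lo [-29.4 129.4  99.6] hi [-13.2 176.  107.2] world med [566.1 155.3 105.2]
160 local lo [-28.1 131.7  97. ] hi [-13.4 175.9 110.6] world med [568.7 155.5 106.8]
```

```bash
python3 -m handwheel '[{"delta_pos":[0.1,0.6,-3],"yaw":0},{"delta_pos":[0,0,-3],"yaw":0},{"delta_pos":[0,0,-2],"yaw":0},{"delta_pos":[0,0,-1.1],"yaw":0},{"delta_pos":[0,0,0],"yaw":0},{"delta_pos":[0,0,0],"yaw":0}]'
```

```text
clock: 27.58
eef_pos: [564.6, 158.6, 83.1]
tool_rot: [-3.139, -0.001, 1.694]
force: [0.3, 0.6, 0.1]
width: 46.9
gripper_force: 0.0
```

```bash
python3 -m handwheel '[{"delta_pos":[0.1,0,0],"yaw":0},{"delta_pos":[0,0,0],"yaw":0},{"delta_pos":[0,0,0],"yaw":0},{"delta_pos":[0,0,0],"yaw":0},{"delta_pos":[0,0,0],"yaw":0},{"delta_pos":[0,0,0],"yaw":0}]' -1; python3 - <<'E'
from h import *
w=np.deg2rad(7.1)
f=lambda a:np.array([-3.5*np.sin(a)*np.cos(w),-3.5*np.sin(a)*np.sin(w),3.5*np.cos(a)])
a=0.64
while a<13:
    d=f(a+.5)-f(a);a+=.5;print(round(a,2),d.round(2), (f(a)*10).round(0)+np.array([587.2,156.8,72]).round())
E
```

```text
clock: 28.08
eef_pos: [564.6, 159.1, 84.2]
tool_rot: [-3.139, -0.001, 1.695]
force: [-4.7, -0.8, 6.2]
width: 16.2
gripper_force: 58.5
1.14 [-1.08 -0.13 -1.35] [555. 153.  87.]
1.64 [-0.31 -0.04 -1.7 ] [552. 153.  70.]
2.14 [ 0.54  0.07 -1.64] [558. 153.  53.]
2.64 [ 1.26  0.16 -1.18] [570. 155.  41.]
3.14 [ 1.66  0.21 -0.43] [587. 157.  37.]
3.64 [1.67 0.21 0.43] [604. 159.  41.]
4.14 [1.26 0.16 1.18] [616. 161.  53.]
4.64 [0.54 0.07 1.64] [622. 161.  69.]
5.14 [-0.3  -0.04  1.7 ] [619. 161.  87.]
5.64 [-1.08 -0.13  1.35] [608. 160. 100.]
6.14 [-1.59 -0.2   0.66] [592. 158. 107.]
6.64 [-1.71 -0.21 -0.18] [575. 155. 105.]
7.14 [-1.41 -0.18 -0.99] [561. 154.  95.]
7.64 [-0.77 -0.1  -1.55] [553. 153.  79.]
8.14 [ 0.06  0.01 -1.73] [554. 153.  62.]
8.64 [ 0.88  0.11 -1.49] [562. 154.  47.]
9.14 [ 1.48  0.18 -0.88] [577. 156.  38.]
9.64 [ 1.72  0.21 -0.06] [594. 158.  38.]
10.14 [1.54 0.19 0.78] [610. 160.  46.]
10.64 [0.98 0.12 1.42] [620. 161.  60.]
11.14 [0.18 0.02 1.72] [621. 161.  77.]
11.64 [-0.66 -0.08  1.6 ] [615. 160.  93.]
12.14 [-1.34 -0.17  1.08] [601. 159. 104.]
12.64 [-1.69 -0.21  0.3 ] [584. 157. 107.]
13.14 [-1.63 -0.2  -0.55] [568. 155. 101.]
```

```bash
python3 -m handwheel '[{"delta_pos":[-1.08,-0.13,-1.35],"yaw":0},{"delta_pos":[-0.31,-0.04,-1.7],"yaw":0},{"delta_pos":[0.54,0.07,-1.64],"yaw":0},{"delta_pos":[1.26,0.16,-1.18],"yaw":0},{"delta_pos":[1.66,0.21,-0.43],"yaw":0},{"delta_pos":[0,0,0],"yaw":0},{"delta_pos":[0,0,0],"yaw":0},{"delta_pos":[0,0,0],"yaw":0}]'
```

```text
clock: 28.75
eef_pos: [591.3, 162.2, 22.7]
tool_rot: [3.133, -0.002, 1.694]
force: [5.0, -0.7, 5.7]
width: 16.0
gripper_force: 59.1
```

```bash
python3 -m handwheel '[{"delta_pos":[1.67,0.21,0.43],"yaw":0},{"delta_pos":[1.26,0.16,1.18],"yaw":0},{"delta_pos":[0.54,0.07,1.64],"yaw":0},{"delta_pos":[-0.3,-0.04,1.7],"yaw":0},{"delta_pos":[0,0,0],"yaw":0},{"delta_pos":[0,0,0],"yaw":0}]';python3 -m handwheel '[{"delta_pos":[-1.08,-0.13,1.35],"yaw":0},{"delta_pos":[-1.59,-0.2,0.66],"yaw":0},{"delta_pos":[-1.71,-0.21,-0.18],"yaw":0},{"delta_pos":[0,0,0],"yaw":0},{"delta_pos":[0,0,0],"yaw":0}]'
```

```text
clock: 29.25
eef_pos: [618.8, 165.7, 71.1]
tool_rot: [3.14, -0.001, 1.695]
force: [-2.2, -1.2, 6.6]
width: 16.1
gripper_force: 62.8
clock: 29.67
eef_pos: [575.8, 160.6, 90.3]
tool_rot: [3.138, -0.001, 1.695]
force: [-1.1, -2.0, 14.4]
width: 15.9
gripper_force: 64.1
```

```bash
python3 -m handwheel '[{"delta_pos":[-1.41,-0.18,-0.99],"yaw":0},{"delta_pos":[-0.77,-0.1,-1.55],"yaw":0},{"delta_pos":[0.06,0.01,-1.73],"yaw":0},{"delta_pos":[0.88,0.11,-1.49],"yaw":0},{"delta_pos":[0,0,0],"yaw":0},{"delta_pos":[0,0,0],"yaw":0}]';python3 -m handwheel '[{"delta_pos":[1.48,0.18,-0.88],"yaw":0},{"delta_pos":[1.72,0.21,-0.06],"yaw":0},{"delta_pos":[1.54,0.19,0.78],"yaw":0},{"delta_pos":[0,0,0],"yaw":0},{"delta_pos":[0,0,0],"yaw":0}]'; python3 look.py wrist 74 95 500 700 -70 100
```

```text
clock: 30.17
eef_pos: [565.3, 159.1, 30.1]
tool_rot: [3.136, -0.002, 1.695]
force: [5.9, 0.5, -4.3]
width: 15.7
gripper_force: 62.2
clock: 30.58
eef_pos: [608.1, 164.2, 29.5]
tool_rot: [-3.138, -0.0, 1.695]
force: [-4.6, -1.6, 11.1]
width: 16.0
gripper_force: 64.0
```

Now 10.14 → 12.14 rad, past first touch.

```bash
python3 -m handwheel '[{"delta_pos":[0.98,0.12,1.42],"yaw":0},{"delta_pos":[0.18,0.02,1.72],"yaw":0},{"delta_pos":[0,0,0],"yaw":0},{"delta_pos":[0,0,0],"yaw":0}]';python3 -m handwheel '[{"delta_pos":[-0.66,-0.08,1.6],"yaw":0},{"delta_pos":[-1.34,-0.17,1.08],"yaw":0},{"delta_pos":[0,0,0],"yaw":0},{"delta_pos":[0,0,0],"yaw":0},{"delta_pos":[0,0,0],"yaw":0}]'
```

```text
clock: 30.97
eef_pos: [621.4, 166.0, 60.7]
tool_rot: [3.141, -0.001, 1.695]
force: [-0.2, 0.6, 4.3]
width: 16.2
gripper_force: 64.6
clock: 31.38
eef_pos: [602.7, 163.8, 88.3]
tool_rot: [3.138, -0.001, 1.695]
force: [1.7, -0.1, 10.1]
width: 15.6
gripper_force: 65.3
```

```bash
python3 -m handwheel '[{"delta_pos":[0,0,0],"yaw":0},{"delta_pos":[0,0,0],"yaw":0},{"delta_pos":[0,0,0],"yaw":0},{"delta_pos":[0,0,0],"yaw":0},{"delta_pos":[0,0,2.5],"yaw":0},{"delta_pos":[0,0,3],"yaw":0},{"delta_pos":[0,0,3],"yaw":0},{"delta_pos":[-1.5,-3,1],"yaw":0},{"delta_pos":[-1.5,-3,0],"yaw":0},{"delta_pos":[-1.5,-3,0],"yaw":0}]' 0.1; python3 -m handwheel '[{"delta_pos":[-1.5,-3,0],"yaw":0},{"delta_pos":[-1.5,-2,0],"yaw":0},{"delta_pos":[-1.5,-1,0],"yaw":0},{"delta_pos":[-1.5,-1,0],"yaw":0},{"delta_pos":[-1.5,0,0],"yaw":0},{"delta_pos":[-1.5,0,0],"yaw":0},{"delta_pos":[0,0,0],"yaw":0},{"delta_pos":[0,0,0],"yaw":0}]' 1; python3 red.py scene; python3 look.py scene 74 100 500 700 -90 100; python3 look.py scene 12 24 300 520 -90 150; python3 look.py wrist 10 24 300 520 -90 150; python3 - <<'E'
from h import *
im=get_image("scene");save(im,"sc2.png",(170,150,460,360),2.7)
E
```

```text
clock: 32.22
eef_pos: [555.0, 72.9, 182.5]
tool_rot: [-3.141, -0.001, 1.696]
force: [0.9, -0.0, 0.6]
width: 46.8
gripper_force: 0.0
clock: 32.88
eef_pos: [465.2, 3.4, 181.8]
tool_rot: [-3.139, -0.001, 1.695]
force: [0.7, 0.8, 0.1]
width: 85.4
gripper_force: 0.0
163 local lo [ 11.5 132.1 102.2] hi [ 24.8 176.1 114.4] world med [606.9 161.1 111. ]
[604.7  17.2] [172.7 152.4] -82.9 87.1 [139. 178. 200.] [214 193  85  70]
[416.9  27.6] [136.4  43.8] -11.3 19.1 [216. 213. 201.] [280 180  40  30]
[426.3  23.2] [150.4  42.3] -13.8 17.1 [218. 212. 196.] [138  94 156  83]
[512.9   3.2] [48.5 17.7] -84.2 13.1 [120. 163. 226.] [295 148  21  49]
```

View pics/sc2.png

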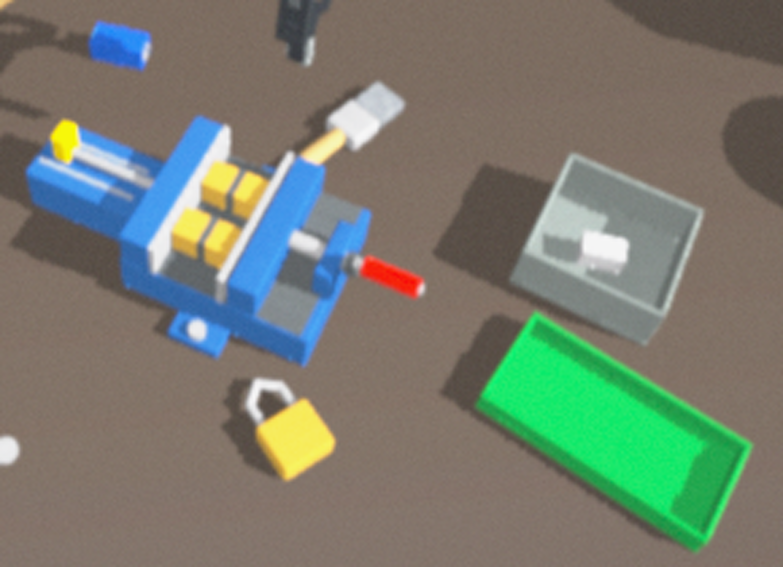

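The picture shows both barrels between the jaws, the jaw closed on them, the knob drawn back and the offcut in the box. The crank is at about 12.03 rad, an opening of about 57 mm. Now the brush.

```bash
python3 -m handwheel '[{"delta_pos":[-0.8,0.4,0],"yaw":0.12},{"delta_pos":[-0.8,0.4,0],"yaw":0.12},{"delta_pos":[-0.8,0.4,0],"yaw":0.12},{"delta_pos":[-0.8,0.4,0],"yaw":0.12},{"delta_pos":[-0.8,0.4,0],"yaw":0.12},{"delta_pos":[-0.7,0.2,0],"yaw":0.12},{"delta_pos":[0,0,0],"yaw":0.12},{"delta_pos":[0,0,0],"yaw":0.12},{"delta_pos":[0,0,0],"yaw":0.12},{"delta_pos":[0,0,0],"yaw":0.12}]'; python3 -m handwheel '[{"delta_pos":[0,0,-2],"yaw":0},{"delta_pos":[0,0,-2],"yaw":0},{"delta_pos":[0,0,0],"yaw":0},{"delta_pos":[0,0,0],"yaw":0}]'; python3 look.py wrist 10 24 300 520 -90 150; python3 look.py side 10 26 300 520 -90 150; python3 - <<'E'
from h import *
im=get_image("wrist");save(im,"w3.png")
E
```

```text
clock: 33.97
eef_pos: [419.0, 25.6, 181.9]
tool_rot: [-3.14, -0.0, 2.901]
force: [-0.2, 0.1, -0.8]
width: 85.2
gripper_force: 0.0
clock: 34.3
eef_pos: [418.2, 25.5, 141.5]
tool_rot: [-3.139, -0.003, 2.895]
force: [0.1, -0.2, 0.7]
width: 85.5
gripper_force: 0.0
[437.5  17.6] [176.5  50.9] -11.1 16.6 [213. 214. 209.] [235  96  55 195]
[437.4  21.9] [177.9  51. ] -14.3 17.3 [184. 172. 167.] [182 212  62  14]
```

View pics/w3.png

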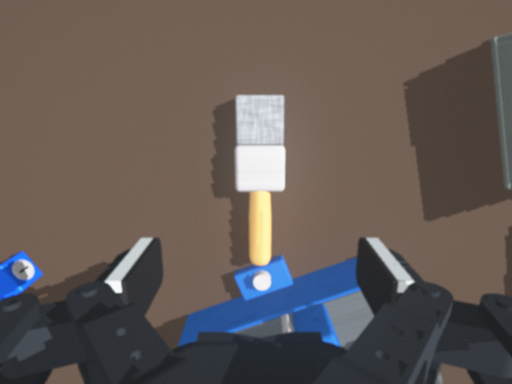

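The brush is upright at (260,180), square to the tool and midway between the fingers.

```bash
python3 -m handwheel '[{"delta_pos":[0,0,-3],"yaw":0},{"delta_pos":[0,0,-3],"yaw":0},{"delta_pos":[0,0,-3],"yaw":0},{"delta_pos":[0,0,-3],"yaw":0},{"delta_pos":[0,0,-1.5],"yaw":0},{"delta_pos":[0,0,0],"yaw":0},{"delta_pos":[0,0,0],"yaw":0}]'; python3 -m handwheel '[{"delta_pos":[0,0,0],"yaw":0},{"delta_pos":[0,0,0],"yaw":0},{"delta_pos":[0,0,0],"yaw":0},{"delta_pos":[0,0,0],"yaw":0},{"delta_pos":[0,0,0],"yaw":0},{"delta_pos":[0,0,0],"yaw":0},{"delta_pos":[0,0,0],"yaw":0},{"delta_pos":[0,0,0],"yaw":0}]' -1
```

```text
clock: 35.03
eef_pos: [419.0, 25.6, 8.4]
tool_rot: [-3.14, -0.001, 2.895]
force: [-0.3, 0.1, -0.0]
width: 85.7
gripper_force: 0.0
clock: 35.7
eef_pos: [419.4, 25.2, 9.6]
tool_rot: [-3.14, 0.002, 2.895]
force: [-0.7, -0.7, 12.6]
width: 40.3
gripper_force: 59.7
```

```bash
python3 -m handwheel '[{"delta_pos":[0,0,2],"yaw":0},{"delta_pos":[0,0,3],"yaw":0},{"delta_pos":[0,0,3],"yaw":0},{"delta_pos":[0,0,3],"yaw":0},{"delta_pos":[0,0,3],"yaw":0},{"delta_pos":[0,0,0],"yaw":0}]'; python3 -m handwheel '[{"delta_pos":[1.1,2.5,0],"yaw":-0.1},{"delta_pos":[1.1,2.5,0],"yaw":-0.1},{"delta_pos":[1.1,2.5,0],"yaw":-0.1},{"delta_pos":[1.1,2.5,0],"yaw":-0.1},{"delta_pos":[1.1,2.5,0],"yaw":-0.1},{"delta_pos":[1.1,2.5,0],"yaw":-0.1},{"delta_pos":[1.1,2.5,0],"yaw":-0.1},{"delta_pos":[1.1,2.5,0],"yaw":-0.1},{"delta_pos":[1.1,2.5,0],"yaw":-0.1},{"delta_pos":[1.1,2.5,0],"yaw":-0.1}]';python3 -m handwheel '[{"delta_pos":[1.1,2.5,0],"yaw":-0.1},{"delta_pos":[1.1,2.5,0],"yaw":-0.1},{"delta_pos":[1.1,2.5,0],"yaw":-0.1},{"delta_pos":[1.1,2.5,0],"yaw":-0.1},{"delta_pos":[0,0,0],"yaw":0},{"delta_pos":[0,0,0],"yaw":0},{"delta_pos":[0,0,0],"yaw":0}]'; python3 look.py scene 100 170 500 650 280 460; python3 look.py scene 18 32 480 700 250 500
```

```text
clock: 36.2
eef_pos: [421.1, 25.9, 152.7]
tool_rot: [3.141, 0.007, 2.894]
force: [0.3, -0.4, 0.7]
width: 40.1
gripper_force: 61.9
clock: 37.03
eef_pos: [528.6, 276.2, 148.1]
tool_rot: [-3.139, -0.0, 1.89]
force: [1.4, -0.8, -1.4]
width: 40.1
gripper_force: 61.9
clock: 37.62
eef_pos: [571.9, 374.1, 147.6]
tool_rot: [-3.138, 0.002, 1.496]
force: [0.6, -0.3, -0.9]
width: 40.3
gripper_force: 61.9
[581.1 369.2] [150.5  50.8] -87.9 155.2 [193. 185. 164.] [381 256  77  54]
[482.9 273.1] [45.  4.] -88.2 25.2 [128. 135. 132.] [364 250  19  11]
[574.2 367.3] [200.4 102.4] 85.8 24.2 [ 44. 199.  95.] [348 265 100  87]
```

```bash
python3 -m handwheel '[{"delta_pos":[0.2,-0.2,-3],"yaw":0},{"delta_pos":[0,0,-3],"yaw":0},{"delta_pos":[0,0,-3],"yaw":0},{"delta_pos":[0,0,-2.5],"yaw":0},{"delta_pos":[0,0,-1],"yaw":0},{"delta_pos":[0,0,-0.6],"yaw":0},{"delta_pos":[0,0,0],"yaw":0},{"delta_pos":[0,0,0],"yaw":0}]'
```

```text
clock: 38.38
eef_pos: [575.5, 373.6, 18.5]
tool_rot: [-3.141, -0.002, 1.494]
force: [-0.8, -0.2, 0.0]
width: 39.9
gripper_force: 61.8
```

```bash
python3 -m handwheel '[{"delta_pos":[0,0,-0.3],"yaw":0},{"delta_pos":[0,0,0],"yaw":0}]'; python3 -m handwheel '[{"delta_pos":[0,0,0],"yaw":0},{"delta_pos":[0,0,0],"yaw":0},{"delta_pos":[0,0,0],"yaw":0},{"delta_pos":[0,0,2],"yaw":0},{"delta_pos":[0,0,3],"yaw":0},{"delta_pos":[0,0,3],"yaw":0},{"delta_pos":[0,0,3],"yaw":0},{"delta_pos":[0,-2,3],"yaw":0},{"delta_pos":[0,-2,0],"yaw":0},{"delta_pos":[0,-3,0],"yaw":0}]' 0.1; python3 -m handwheel '[{"delta_pos":[0,-3,0],"yaw":0},{"delta_pos":[0.4,-3,0],"yaw":0},{"delta_pos":[0.5,-3,0],"yaw":0},{"delta_pos":[0.5,-3,0],"yaw":0},{"delta_pos":[0.5,-3,0],"yaw":0},{"delta_pos":[0.5,-3,0],"yaw":0},{"delta_pos":[0.5,-3,0],"yaw":0},{"delta_pos":[0.5,-3,0],"yaw":0},{"delta_pos":[0,0,0],"yaw":0},{"delta_pos":[0,0,0],"yaw":0}]'; python3 look.py wrist 70 95 500 700 -80 100; python3 - <<'E'
from h import *
save(get_image("wrist"),"w4.png",k=1.2);save(get_image("scene"),"sc3.png",k=1.5)
E
```

```text
clock: 38.55
eef_pos: [575.4, 373.7, 15.5]
tool_rot: [-3.141, -0.002, 1.495]
force: [0.2, -0.7, -0.9]
width: 40.0
gripper_force: 61.8
clock: 39.38
eef_pos: [575.3, 306.6, 157.3]
tool_rot: [3.139, -0.006, 1.498]
force: [0.3, -0.4, -0.1]
width: 47.1
gripper_force: 0.0
clock: 40.22
eef_pos: [609.0, 60.1, 154.3]
tool_rot: [-3.14, 0.001, 1.49]
force: [-0.6, 0.8, -0.7]
width: 47.2
gripper_force: 0.0
[603.   25.6] [152.4 148.9] 0.1 84.2 [131. 163. 191.] [140 137 223 200]
```

View pics/w4.png

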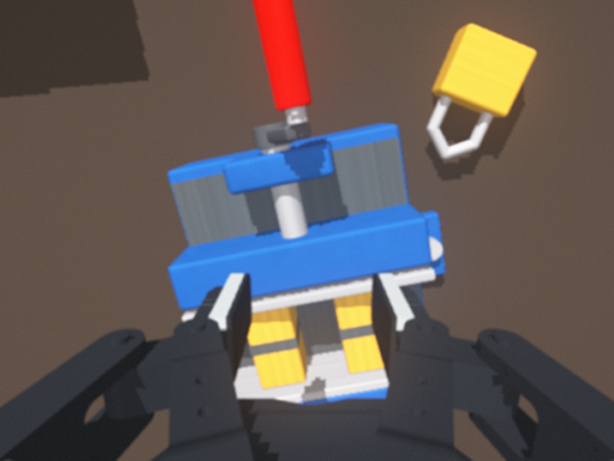

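View pics/sc3.png

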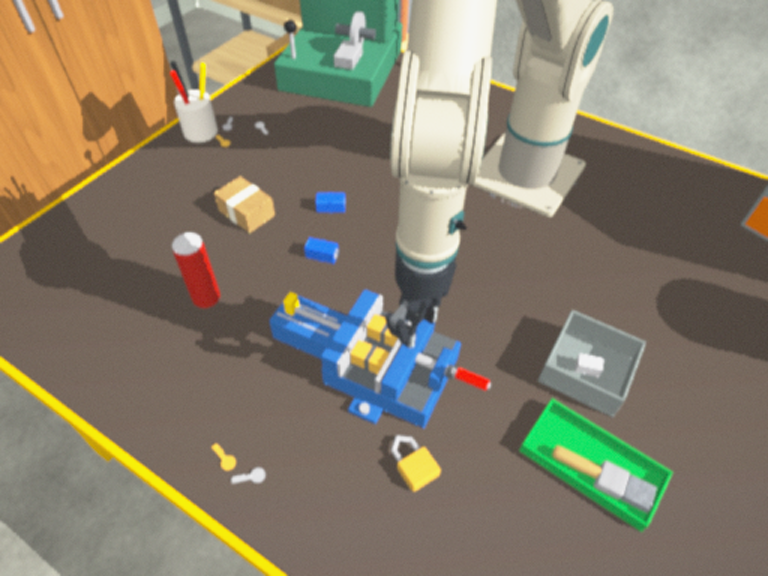

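Both barrels, at wrist (275,345) and (358,335), are square and touching both jaws. The brush is in the tray at scene (605,475). One height check on it, then I hand in.

```bash
python3 - <<'E'
from h import *
im=get_image("scene");P=pts(im);c=im["color"].astype(int)
k=(c[...,0]>110)&(abs(P[...,0]-574)<60)&(abs(P[...,1]-367)<105)&(P[...,2]>2)
Q=P[k];r=cv2.minAreaRect(Q[:,:2].astype(np.float32));z=np.percentile(Q[:,2],[5,50,97]);print(r,z)
if z[2]<30 and 335<r[0][1]<400: ctrl.finish_job();print("handed in")
E
```

```text
((574.2802124023438, 370.654541015625), (119.03226470947266, 202.35003662109375), 0.1469392031431198) [ 7.27876386 23.75099936 27.8142867 ]
the job is handed in; nothing more can be done
handed in
```

The job is handed in: prop bar drawn back to its stop, the one offcut in the scrap box, both brass barrels gripped in the vise (crank at about 12.0 rad), and the brush lying in the green tray, with the can, padlock and carton left alone.

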